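# Oil and level the condiment shelf, and keep it pressed on its foot

### The job

Oil the levelling screw of the little steel shelf: press the red cap of the oil can right down and let it spring back up. Then grip the black knob of the screw, push it down until that end of the shelf is fully seated, and, still pushing, turn it until the bubble of the spirit level stands between the two black lines. Finish like that, still gripping the knob and pressing the shelf down with the bubble between the lines, and leave the other things on the table where they are.

Things in the scene. Friction and masses are not known exactly. Their poses are not given: they have to be found in the camera images.
- shelf_base: Grey base plate (150 x 270 x 8 mm in x, y, z) of a low shelf, fixed to the table; origin under its centre. The steel shelf plate over it (top 60 mm above the table when level) pivots about a pin along x at y = +115, z = 50 mm; the levelling knob is at x = 0, y = -100 mm. Two spice jars, tops 170 mm up, are fixed on its rear part at (40, 80) and (42, 23) mm.
- knob_mid (a point): Middle of the levelling screw's black round knob (40 mm diameter, 27 mm high), on its axis, 12.5 mm below its top, 14.5 mm above its underside; about 98 mm above the table when the shelf is level and seated. Below the knob are 24 mm of free space down to the plate, but for a thin screw and its 26 mm collar, 8 mm high.
- knob: The same knob; origin at the centre of its underside, turns about z. Clockwise from above raises this end of the shelf (knob 8.6 mm a rad) and moves the bubble 12 mm a rad towards the knob; anticlockwise the reverse. Light friction (0.2 N m); stays where left. About 0.7 to 1.5 rad clockwise from the start centres the bubble.
- shelf_seat (a joint): How far the knob end of the shelf is pushed down on its spring: 0 = up, 0.05 rad = fully seated on its stop (10.7 mm lower). Pushing the knob down seats it: 2.5 N starts it, 7 N from straight above seats it (gripped stiffly, allow 12 to 18 N); let go and it springs up. Seating moves the bubble 15 mm away from the knob, so the bubble reads truly only while seated.
- vial_mid (a point): Middle of the green vial of the yellow spirit level (104x26 mm, 20 mm high) at the front part of the shelf plate, halfway between two black lines (24 mm clear between them). Its y axis runs along the vial, away from the knob. In the base frame: x = -42, y = +30 mm, 73 mm above the table when level.
- bubble_mid (a point): Middle of the pale bubble in the vial (17 mm long). Its offset from vial_mid along the vial tells the tilt (0.3 mm a milliradian); it drifts within about 1 s to the higher end.
- oil_can: Squat blue and white oil can, 54 mm diameter, fixed to the table on a 90x70 mm plate, its centre 125 to 150 mm from the knob; origin under its centre, z up. It stands 102 mm high to the top of its cap.
- cap_top (a point): Centre of the top of the can's red nozzle cap (30 mm diameter, 16 mm high), 102 mm above the table when up; its small white nozzle faces the levelling screw.
- nozzle_cap (a joint): How far the cap is pressed down: 0 = up, 0.006 m = right down. A spring returns it; 2 N starts it, 6 N takes it right down.
- garlic_a: Bystander: smaller garlic bulb, 48 mm; origin at the centre of its underside.
- garlic_b: Bystander: larger garlic bulb, 58 mm; origin at the centre of its underside.
- label_roll: Bystander: white label roll with a red label, 84 mm across, 46 mm high; origin at the centre of its underside.
- tray_empty: Bystander: empty white food tray, 100x135x45 mm; origin at the centre of its underside.
- calculator: Bystander: grey calculator, 112x68x14 mm; origin at the centre of its underside.
- phone: Bystander: black phone, 70x146x14 mm; origin at the centre of its underside.
- tub_radish: Bystander: clear tub with a green lid, 89x129x56 mm; origin at the centre of its underside.
There are look-alikes about, which are no part of the job. What is shaped like the oil_can but pink or purple is not meant.

How it is judged (in metres and radians):
On the way, in this order (a step that is already met when the one before it is completed fails the run):
1. the oil can's cap is pressed right down (value of joint nozzle_cap above 0.0045 m), for 0.1 s.
2. the cap is up again (value of joint nozzle_cap below 0.001 m), for 0.1 s.
3. the shelf is pressed onto its seat by the gripped knob with the bubble between the lines (value of joint shelf_seat above 0.044 rad and y of bubble_mid in the frame of vial_mid between -0.004 and 0.004 m and contact force between the fingers and knob above 20 N), for 0.3 s.
At the end, for the whole second after the job is handed in: The fingers still hold the knob (gripped with more than 20 N), the shelf is seated (shelf_seat over 0.044 of 0.05 rad), the bubble's middle is within 4 mm of the vial's middle along the vial, and the oil can's cap is up (all of step 3 and value of joint nozzle_cap below 0.001 m); the arm keeps its last pose, push and grip.
It fails at once if a bystander is moved more than 30 mm (distance of any of garlic_a, garlic_b, label_roll, tray_empty, calculator, phone, tub_radish from where it was at the start of the episode above 0.03 m).
It also fails if it takes over 54 s, if anything falls off the work surface, if the arm or the gripper's body presses on something with over 40 N, if the wrist force passes 120 N, or if a joint passes its speed limit or range.

### The arm

A 6-joint arm with a two-finger parallel gripper is mounted at the origin on a cart in front of the work surface, level with it; the furniture and walls round the work are solid. World frame = base frame: x ahead of the robot, y to its left, z up, the work surface at z = 0. Lengths are in m, angles in degrees, forces in N, time in s.
With the tool pointing down it reaches from about 0.25 to 0.8 m from the base axis. Payload 8.5 kg.
Tool frame: the origin (TCP) lies between the finger pads; the fingertips stand 8 mm ahead of it and the grasp point (between the pads) lies 11 mm behind it; z points along the fingers, y is the line along which they close (so a half turn about z gives the same grasp; the last joint's range is limited). The gripper opens to 85 mm and grips with 20 to 120 N. Pads are 22 mm wide; open, the fingers measure 114 mm over their backs; the gripper's body (76 mm by 85 mm) begins 54 mm behind the grasp point. The pads swing forward as they close: fully open they stand 13 mm farther back than shut.
Start: joints at [70.76, 13.648, -0.773, 75.585, 0, 90], TCP at [0.173, 0.496, 0.239] pointing down, gripper open.
Joint ranges: [-152.45, 152.45], [-59.26, 108.67], [-65.41, 83.53], [-104.44, 129.93], [-82.83, 76.93], [-180, 180]. Speed limits (degrees/s): [127.2, 127.2, 159.86, 180, 180, 180].

### API

Orientations are given as a 3x3 rotation matrix whose columns are the frame's x, y, z axes.
In Python, from bench import * gives the robot as it stands.
- The arm moves only by the tool apply_moves, never from a script. Its argument "deltas" is a list of rows, each a list of 7 numbers: the turn, a rotation vector about the tool's x, y, z in rad, then the shift along the tool's x, y, z in mm, then the closure, from 0 (fully open) to 1 (shut). In form: [[ax, ay, az, dx, dy, dz, jaw], ...]. A call has 1 to 20 rows; each row is the pose to reach, as a shift and turn from the pose commanded when the call began, along the tool's axes at that moment; what a row does not reach only later rows make up. A row lasts 1/8 s, in which the tool goes at most 62.5 mm and 10.7 degrees, less where a joint would pass 70% of its speed; a pose out of reach is approached as far as the arm can. A call with a gripper value outside its range is refused whole. The fingers move at their own pace and stop on an object; "grip_force" is the grip in N (left out, the last holds). Time passes only in rows, so rows that repeat a pose let the fingers close. It gives the time, the measured TCP pose, the force, the opening and the grip force at its end, in the units of the state.
- get_obs(): the state, without advancing time (a new reading comes with each control period).
- grab_frame(name): name is "side" or "top"; returns a dict with "color" (384x512x3 uint8, red, green, blue), "intrinsics" (3x3 intrinsics, pixels), "world_from_camera" (4x4, takes a point from camera to world coordinates). Camera axes: x right, y down, z forward; pixel columns grow to the right and rows downward; lengths in m; the calibration is good to about 2 mm. A picture is of the moment at which its call begins. There is no depth.
- hand_in(): hands the job in; it is judged then, once.
The state is a dict: "time_s": time; "joint_pos": joint angles; "dq": joint speeds; "tau": joint torques, N m; "tool_pos": TCP position; "orientation": TCP orientation; "wrist_force": force on the tool from outside, world axes, zero at the start; "moment": the same for the moment, N m; "opening": opening from 0.0 (shut) to 1.0 (fully open); "finger_force": force on a finger pad.
Only numpy, scipy, OpenCV 4.12 (cv2) and the standard library are available. Lean on these libraries where they do the work, as an engineer would, in place of code of your own. Each camera call takes 0.05 s, during which the arm holds its last target. There are 200 camera calls.

## Working session

There is one attempt and no reset: what is moved stays moved. The work goes in short steps, Python scripts to look and compute and a tool call to move; the robot and the scene stay as the last step left them, time stands still between calls to the robot, and variables do not carry over. Pictures are saved under pics/ and viewed, at most 10 in all, crops included, and the job is handed in when it is done.

Besides the shell and the picture viewer there is one more tool, called after "Request:" as name(argument=value, ...) on one line, values as JSON. apply_moves: Moves the arm, as the interface text tells. Its arguments: {"type":"object","properties":{"deltas":{"type":"array","items":{"type":"array","items":{"type":"number"}}},"grip_force":{"type":"number"}},"required":["deltas"]}

```bash
mkdir -p pics
python3 - <<'E'
from bench import *
import cv2,numpy as np
o=get_obs()
print(o['time_s'],o['tool_pos'],np.round(o['orientation'],3),o['opening'])
for n in('top','side'):
    f=grab_frame(n); cv2.imwrite(f'pics/{n}0.png',f['color'][:,:,::-1]); print(n,np.round(f['intrinsics'],1),np.round(f['world_from_camera'],3))
    np.savez(f'{n}.npz',K=f['intrinsics'],T=f['world_from_camera'])
E
```

```text
0.0 [0.17286713 0.49531889 0.23869994] [[-0.944  0.33  -0.   ]
 [ 0.33   0.944 -0.001]
 [ 0.    -0.001 -1.   ]] 0.9954850256455016
top [[427.9   0.  258.6]
 [  0.  427.9 194.3]
 [  0.    0.    1. ]] [[-0.022 -0.994  0.103  0.425]
 [-0.999  0.025  0.024 -0.026]
 [-0.027 -0.103 -0.994  1.395]
 [ 0.     0.     0.     1.   ]]
side [[353.6   0.  247.8]
 [  0.  353.6 191.3]
 [  0.    0.    1. ]] [[ 0.954 -0.096  0.285  0.217]
 [-0.3   -0.365  0.881 -1.074]
 [ 0.019 -0.926 -0.376  0.535]
 [ 0.     0.     0.     1.   ]]
```

View pics/top0.png

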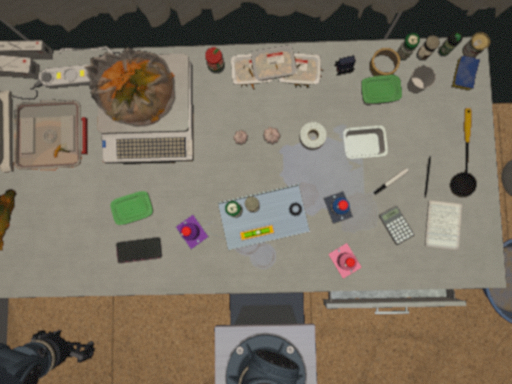

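View pics/side0.png

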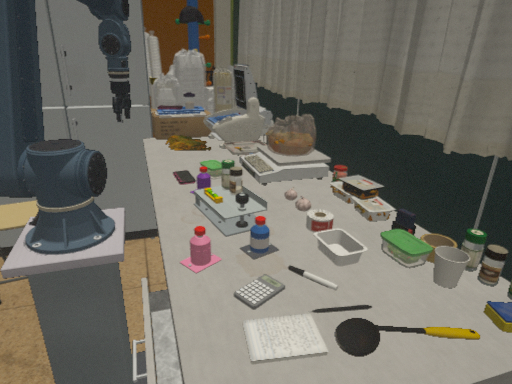

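The top view shows the black knob at about (296,209), the blue can's red cap at (343,206) and the level at (257,233). In the side view the knob is at (241,198) and the cap at (260,220). The pink and purple cans are look-alikes.

```bash
cat > h.py <<'E'
import numpy as np,cv2
from bench import *
C={n:np.load(f'{n}.npz') for n in('top','side')}
def ray(n,u,v):
    T=C[n]['T']; d=T[:3,:3]@np.linalg.inv(C[n]['K'])@[u,v,1]; return T[:3,3],d
def onz(n,u,v,z):
    o,d=ray(n,u,v); return o+d*(z-o[2])/d[2]
def tri(a,b):
    (o,d),(p,e)=ray('top',*a),ray('side',*b)
    s=np.linalg.lstsq(np.c_[d,-e],p-o,rcond=None)[0]; A=o+d*s[0];B=p+e*s[1]
    return (A+B)/2,np.linalg.norm(A-B)
def proj(n,P):
    T=np.linalg.inv(C[n]['T']); q=C[n]['K']@(T[:3,:3]@P+T[:3,3]); return q[:2]/q[2]
def mask(im,kind):
    h=cv2.cvtColor(im,cv2.COLOR_RGB2HSV).astype(int);H,S,V=h[...,0],h[...,1],h[...,2]
    return {'red':((H<8)|(H>172))&(S>170)&(V>90),'dark':V<60,'yellow':(H>18)&(H<34)&(S>120)&(V>120),'green':(H>35)&(H<85)&(S>100)&(V>90)}[kind]
def blob(im,kind,box):
    u0,v0,u1,v1=box; m=mask(im[v0:v1,u0:u1],kind).astype(np.uint8)
    n,l,s,c=cv2.connectedComponentsWithStats(m)
    i=1+s[1:,4].argmax(); return c[i]+[u0,v0],s[i]+[u0,v0,0,0,0]
E
python3 - <<'E'
from h import *
t=cv2.imread('pics/top0.png')[:,:,::-1].copy();s=cv2.imread('pics/side0.png')[:,:,::-1].copy()
ct,st=blob(t,'red',(330,195,355,220));cs,ss=blob(s,'red',(248,210,275,232))
print('cap',ct,st,cs,ss,onz('top',*ct,.100),tri(ct,cs))
kt,st=blob(t,'dark',(284,198,308,222));ks,ss=blob(s,'dark',(230,188,254,212))
print('knob',kt,st,ks,ss,onz('top',*kt,.112),tri(kt,ks))
y,sy=blob(t,'yellow',(235,220,285,245)); 
m=mask(t,'yellow')|mask(t,'green'); m[:222]=0;m[245:]=0;m[:,:235]=0;m[:,285:]=0
r=cv2.minAreaRect(np.argwhere(m)[:,::-1].astype(np.float32)); print('level',r)
bp=cv2.boxPoints(r);print([onz('top',*p,.075).round(4) for p in bp],onz('top',*r[0],.075))
a=np.hstack([cv2.resize(t[185:255,215:355],(700,350),interpolation=cv2.INTER_CUBIC)]);b=cv2.resize(s[180:250,190:290],(0,0),fx=3.5,fy=3.5,interpolation=cv2.INTER_CUBIC)
c=np.zeros((600,700,3),np.uint8);c[:350]=a;c[350:595,:350]=b
cv2.imwrite('pics/crop1.png',c[:,:,::-1])
E
```

```text
cap [342.8        204.81538462] [339 201   9   9  65] [260.06779661 219.59322034] [256 216   9   8  59] [ 0.52134701 -0.24807648  0.1       ] (array([ 0.52139318, -0.24891397,  0.0944265 ]), np.float64(0.0007650801923262891))
knob [294.81395349 209.58139535] [290 204  11  11  43] [241.68965517 198.68965517] [236 194  12  10  87] [ 0.50965027 -0.10230092  0.112     ] (array([ 0.51086449, -0.10321834,  0.09783231]), np.float64(0.0005850950291667311))
level ((256.45281982421875, 232.20172119140625), (7.5508294105529785, 32.75114440917969), 76.60750579833984)
[array([0.4461, 0.0671, 0.075 ]), array([ 0.4671, -0.0315,  0.075 ]), array([ 0.4445, -0.0363,  0.075 ]), array([0.4235, 0.0621, 0.075 ])] [0.44529431 0.0153715  0.075     ]
```

View pics/crop1.png

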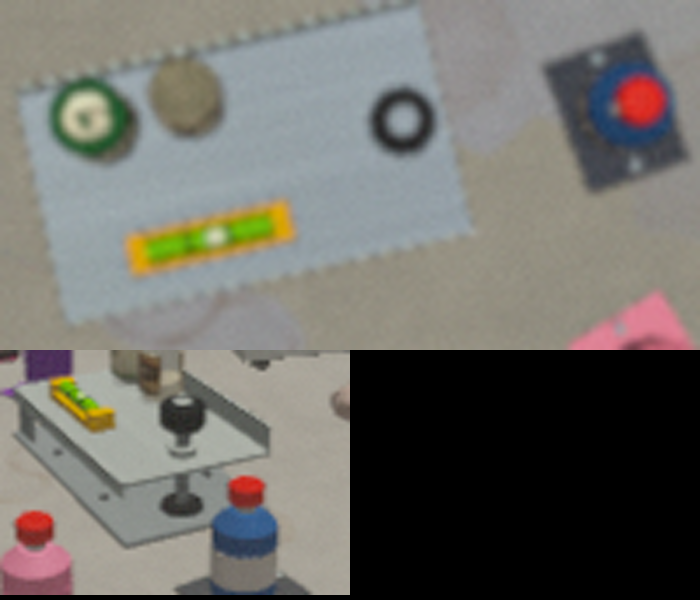

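The cap is at (0.521, -0.248). The knob axis is at (0.511, -0.104), and the base yaw is about 12°. Both check out against the given sizes: the cap is 145 mm from the knob, and the knob is 136 mm from the level. Now I'll go above the cap with the fingers shut.

Request:
apply_moves(deltas=[[0,0,0.17,-44,-44,0,1],[0,0,0.35,-88,-88,0,1],[0,0,0.35,-132,-134,0,1],[0,0,0.35,-175,-178,0,1],[0,0,0.35,-218,-222,0,1],[0,0,0.35,-262,-267,0,1],[0,0,0.35,-305,-311,0,1],[0,0,0.35,-349,-356,0,1],[0,0,0.35,-392,-400,0,1],[0,0,0.35,-436,-445,0,1],[0,0,0.35,-479,-489,0,1],[0,0,0.35,-523,-534,0,1],[0,0,0.35,-560,-572,0,1],[0,0,0.35,-574,-587,0,1],[0,0,0.35,-574,-587,0,1],[0,0,0.35,-574,-587,30,1],[0,0,0.35,-574,-587,80,1],[0,0,0.35,-574,-587,105,1],[0,0,0.35,-574,-587,105,1],[0,0,0.35,-574,-587,105,1]], grip_force=40)

```text
time_s: 2.6
tool_pos: [0.5219, -0.2474, 0.1356]
orientation: [[-0.774, 0.633, 0.001], [0.633, 0.774, -0.001], [-0.001, 0.0, -1.0]]
wrist_force: [0.2, 0.1, 0.8]
opening: 0.001
finger_force: 0.0
```

Run:
```python
from h import *
o=get_obs();print(o['time_s'],o['tool_pos'],o['joint_pos'],np.round(o['orientation'],3),o['wrist_force'],o['opening'])
t=grab_frame('top')['color'];s=grab_frame('side')['color']
tip=o['tool_pos']+[0,0,-.008];print(proj('side',tip),proj('top',tip),proj('side',np.array([.5214,-.248,.102])))
c=np.hstack([cv2.resize(x[v:v+100,u:u+100],(400,400),interpolation=cv2.INTER_CUBIC) for x,u,v in((t,270,160),(s,210,150))])
cv2.imwrite('pics/c2.png',c[:,:,::-1])
```

```text
2.6 [ 0.52191913 -0.24740614  0.13564188] [-2.53606172e+01  2.16381674e+01 -4.78538398e+00  6.34996703e+01
 -3.50011498e-03  1.38994521e+01] [[-0.774  0.633  0.001]
 [ 0.633  0.774 -0.001]
 [-0.001  0.    -1.   ]] [0.20271233 0.05383662 0.78076234] 0.0007281396906191256
[260.59883437 208.45098247] [344.14331465 203.89780724] [260.18728763 216.98094318]
```

View pics/c2.png

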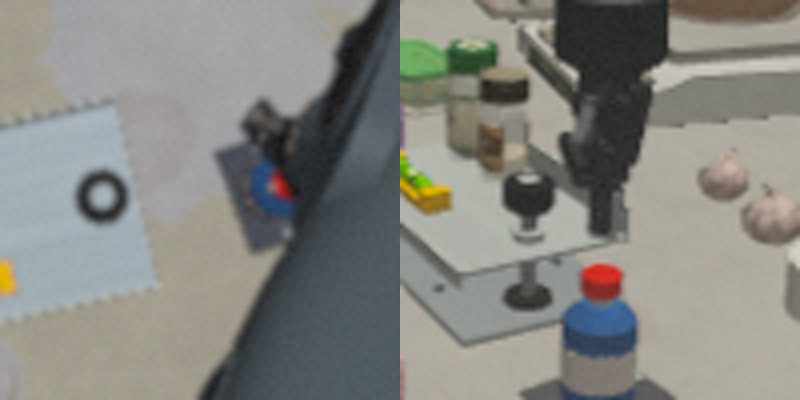

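The side view shows the shut fingertips at (260,209), directly above the red cap at (260,217). Next is the press.

Request:
apply_moves(deltas=[[0,0,0,0,0,15,1],[0,0,0,0,0,24,1],[0,0,0,0,0,28,1],[0,0,0,0,0,31,1],[0,0,0,0,0,33,1],[0,0,0,0,0,33,1],[0,0,0,0,0,33,1]])

```text
time_s: 3.58
tool_pos: [0.5213, -0.2477, 0.1038]
orientation: [[-0.774, 0.633, 0.001], [0.633, 0.774, -0.001], [-0.002, 0.0, -1.0]]
wrist_force: [-8.5, 4.5, 25.7]
opening: -0.003
finger_force: 12.7
```

The cap is right down (25.7 N, fingertips at z = 0.096). Lifting off and going above the knob with the gripper open.

Request:
apply_moves(deltas=[[0,0,0,0,0,-15,1],[0,0,0,0,0,-40,1],[0,0,0,0,0,-80,0],[0,0,0,15,16,-90,0],[0,0,0,50,53,-90,0],[0,0,0,85,90,-90,0],[0,0,0,99,105,-90,0],[0,0,0,99,105,-70,0],[0,0,0,99,105,-55,0],[0,0,0,99,105,-55,0],[0,0,0,99,105,-55,0]])

```text
time_s: 4.95
tool_pos: [0.5114, -0.104, 0.1565]
orientation: [[-0.774, 0.634, -0.0], [0.634, 0.774, -0.0], [0.0, -0.0, -1.0]]
wrist_force: [-0.7, -0.2, -0.4]
opening: 1.0
finger_force: 0.0
```

Run:
```python
from h import *
o=get_obs();print(o['time_s'],o['tool_pos'],o['joint_pos'].round(1),o['opening'])
t=grab_frame('top')['color'];s=grab_frame('side')['color']
print('red cap side',blob(s,'red',(248,205,275,232)))
P=o['tool_pos'];print(proj('side',P-[0,0,.008]),proj('side',np.array([P[0],P[1],.11])),proj('top',P))
c=np.hstack([cv2.resize(x[v:v+100,u:u+100],(400,400),interpolation=cv2.INTER_CUBIC) for x,u,v in((t,230,170),(s,190,130))])
cv2.imwrite('pics/c3.png',c[:,:,::-1])
```

```text
4.95 [ 0.51142977 -0.10398349  0.15645505] [-11.5  15.7 -10.4  63.9  -0.   27.8] 1.0004239318834576
red cap side (array([260.05660377, 219.39622642]), array([256, 216,   9,   8,  53]))
[242.05427327 183.60988898] [241.89060526 195.17554051] [296.25820924 207.92468474]
```

View pics/c3.png

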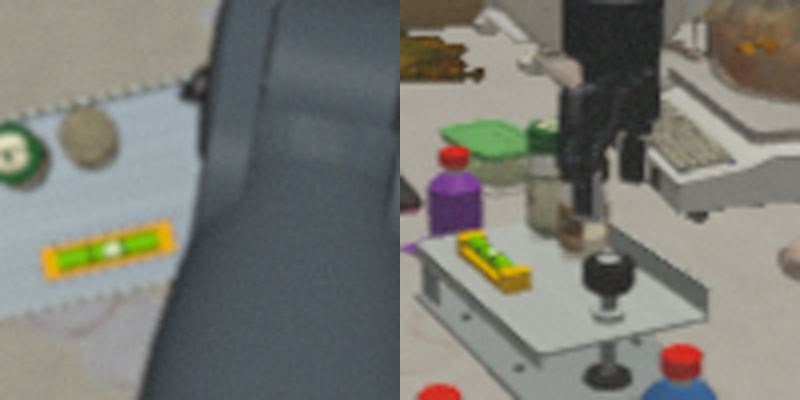

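The side view shows the knob's top centre at (242,194), under the gripper centre as predicted (242,195). The cap is back up at (260,219), and the level stays visible in the top view. Going down and gripping.

Request:
apply_moves(deltas=[[0,0,0,0,0,20,0],[0,0,0,0,0,40,0],[0,0,0,0,0,55,0],[0,0,0,0,0,68,0],[0,0,0,0,0,68,0],[0,0,0,0,0,68,0.4],[0,0,0,0,0,68,0.6],[0,0,0,0,0,68,0.7],[0,0,0,0,0,68,0.7],[0,0,0,0,0,68,0.7],[0,0,0,0,0,68,0.7]], grip_force=80)

```text
time_s: 6.42
tool_pos: [0.5116, -0.1039, 0.0885]
orientation: [[-0.774, 0.633, 0.001], [0.633, 0.774, -0.0], [-0.001, 0.0, -1.0]]
wrist_force: [0.4, -0.1, 2.9]
opening: 0.445
finger_force: 79.7
```

```bash
cat >> h.py <<'E'
def bubble():
    """offset of pale bubble from the level's middle along the vial, mm, + away from knob"""
    t=grab_frame('top')['color']
    m=mask(t,'yellow')|mask(t,'green'); m[:215]=0;m[250:]=0;m[:,:235]=0;m[:,285:]=0
    r=cv2.minAreaRect(np.argwhere(m)[:,::-1].astype(np.float32)); c=np.array(r[0])
    h=cv2.cvtColor(t,cv2.COLOR_RGB2HSV).astype(float)
    a=np.array([-0.973,0.231])  # vial direction in the image, away from the knob
    vv,uu=np.mgrid[220:246,240:276]; d=np.stack([uu-c[0],vv-c[1]],-1)
    al=d@a; ac=d@[a[1],-a[0]]
    inn=(abs(ac)<2.2)&(abs(al)<13.5)
    w=np.clip(120-h[220:246,240:276,1],0,None)*np.clip(h[220:246,240:276,2]-120,0,None)*inn
    return dict(c=c.round(1),size=np.round(r[1],1),off=round(float((w*al).sum()/w.sum())*3.08,1)),t
E
python3 - <<'E'
from h import *
o=get_obs();print(o['time_s'],o['tool_pos'],o['joint_pos'].round(1),o['opening'],o['moment'])
b,t=bubble();print(b)
s=grab_frame('side')['color']
c=np.hstack([cv2.resize(x[v:v+100//k,u:u+100//k],(400,400),interpolation=cv2.INTER_CUBIC) for x,u,v,k in((t,232,207,2),(s,190,130,1))])
cv2.imwrite('pics/c4.png',c[:,:,::-1])
E
```

```text
6.425 [ 0.51164745 -0.10389292  0.0885459 ] [-11.5  18.9 -16.8  54.3  -0.   27.8] 0.44522479680001914 [-0.04340926 -0.14604791 -0.02847971]
{'c': array([256.6, 232.2]), 'size': array([ 7.5, 33. ]), 'off': -2.9}
```

View pics/c4.png

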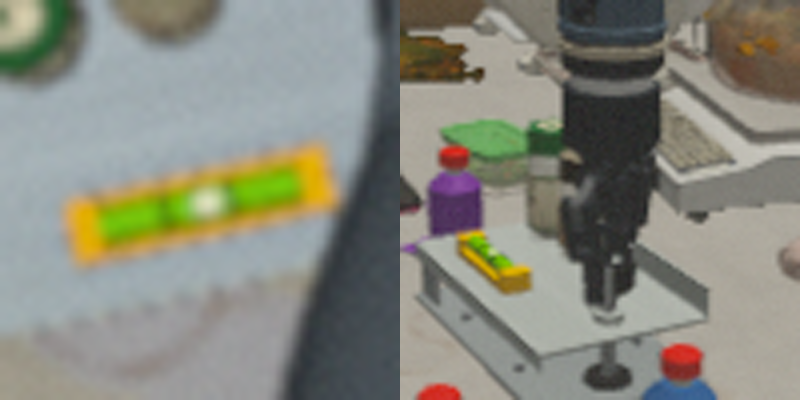

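Gripped at 80 N, 40 mm opening. The bubble sits at about (258,232), 2–3 mm towards the knob from the middle. Now I'll push down along the pivot arc: 10.7 mm with a 0.05 rad tilt.

Request:
apply_moves(deltas=[[-0.006,0.008,0,-0.3,-0.2,2.2,0.7],[-0.012,0.016,0,-0.6,-0.5,4.4,0.7],[-0.019,0.024,0,-0.9,-0.7,6.6,0.7],[-0.025,0.032,0,-1.2,-1.0,8.8,0.7],[-0.031,0.039,0,-1.5,-1.2,10.4,0.7],[-0.031,0.039,0,-1.5,-1.2,11.2,0.7],[-0.031,0.039,0,-1.5,-1.2,11.2,0.7]])

```text
time_s: 7.4
tool_pos: [0.5123, -0.1055, 0.0779]
orientation: [[-0.774, 0.633, -0.009], [0.632, 0.773, 0.05], [0.039, 0.033, -0.999]]
wrist_force: [-1.2, 2.1, 13.7]
opening: 0.442
finger_force: 80.8
```

Run:
```python
from h import *
o=get_obs();print(o['time_s'],o['tool_pos'],o['moment'].round(2))
print(bubble()[0])
```

```text
7.4 [ 0.51227558 -0.10545147  0.07787048] [0.43 0.14 0.03]
{'c': array([256.8, 232.1]), 'size': array([ 7.5, 32.5]), 'off': 7.9}
```

Request:
apply_moves(deltas=[[0,0,0,0,0,0.6,0.7],[0,0,0,0,0,0.6,0.7],[0,0,0,0,0,0.6,0.7],[0,0,0,0,0,0.6,0.7],[0,0,0,0,0,0.6,0.7],[0,0,0,0,0,0.6,0.7]])

```text
time_s: 8.2
tool_pos: [0.5125, -0.1054, 0.0777]
orientation: [[-0.774, 0.633, -0.009], [0.632, 0.773, 0.05], [0.038, 0.033, -0.999]]
wrist_force: [-1.5, 2.0, 17.4]
opening: 0.445
finger_force: 81.2
```

Run:
```python
from h import *
from scipy.spatial.transform import Rotation as R
o=get_obs();print(o['time_s'],o['tool_pos'],o['moment'].round(2))
print(bubble()[0])
# rows for turning p rad clockwise while the shelf end rises (8.6 mm/rad at r=215) and untilts
Q=np.array(o['orientation']); ax=np.array([.978,.208,0]); out=np.array([.208,-.978,0])
for p in (.2,.4,.6,.8,1.0):
    th=8.6*p/215; W=R.from_rotvec(-ax*th).as_matrix()
    # turn about the knob axis (=tool z), then untilt
    rv=R.from_matrix(Q.T@W@Q@R.from_rotvec([0,0,p]).as_matrix()).as_rotvec()
    sh=Q.T@(-out*37*th+np.array([0,0,8.6*p])); print(p,rv.round(3),sh.round(1))
```

```text
8.2 [ 0.51246141 -0.10544395  0.07767499] [0.46 0.27 0.06]
{'c': array([256.9, 232.1]), 'size': array([ 7.5, 32.3]), 'off': 11.4}
0.2 [ 0.004 -0.007  0.2  ] [ 0.3  0.2 -1.7]
0.4 [ 0.007 -0.014  0.4  ] [ 0.6  0.5 -3.4]
0.6 [ 0.009 -0.023  0.6  ] [ 0.9  0.7 -5.1]
0.8 [ 0.009 -0.032  0.8  ] [ 1.2  1.  -6.8]
1.0 [ 0.007 -0.041  1.   ] [ 1.5  1.2 -8.5]
```

The shelf is seated: the bubble has moved about 14 mm and the push is 17 N. Turning 0.8 rad clockwise while following the rise.

Request:
apply_moves(deltas=[[0.002,-0.003,0.1,0.2,0.1,-0.9,0.7],[0.004,-0.007,0.2,0.3,0.2,-1.7,0.7],[0.006,-0.01,0.3,0.5,0.4,-2.6,0.7],[0.007,-0.014,0.4,0.6,0.5,-3.4,0.7],[0.008,-0.018,0.5,0.8,0.6,-4.3,0.7],[0.009,-0.023,0.6,0.9,0.7,-5.1,0.7],[0.009,-0.027,0.7,1.1,0.9,-6,0.7],[0.009,-0.032,0.8,1.2,1,-6.8,0.7],[0.009,-0.032,0.8,1.2,1,-6.8,0.7],[0.009,-0.032,0.8,1.2,1,-6.8,0.7],[0.009,-0.032,0.8,1.2,1,-6.8,0.7],[0.009,-0.032,0.8,1.2,1,-6.8,0.7],[0.009,-0.032,0.8,1.2,1,-6.8,0.7],[0.009,-0.032,0.8,1.2,1,-6.8,0.7],[0.009,-0.032,0.8,1.2,1,-6.8,0.7]])

```text
time_s: 10.12
tool_pos: [0.5124, -0.1045, 0.0846]
orientation: [[-0.085, 0.996, -0.002], [0.996, 0.085, 0.017], [0.017, -0.0, -1.0]]
wrist_force: [-1.4, -0.1, 17.5]
opening: 0.443
finger_force: 81.1
```

Run:
```python
from h import *
o=get_obs();print(o['time_s'],o['tool_pos'],o['moment'].round(2))
b,t=bubble();print(b)
s=grab_frame('side')['color']
c=np.hstack([cv2.resize(x[v:v+100//k,u:u+100//k],(400,400),interpolation=cv2.INTER_CUBIC) for x,u,v,k in((t,232,207,2),(s,190,130,1))])
cv2.imwrite('pics/c5.png',c[:,:,::-1])
```

```text
10.125 [ 0.51241193 -0.10453355  0.08460555] [ 0.15  0.1  -0.03]
{'c': array([256.6, 232.1]), 'size': array([ 7.6, 32.7]), 'off': 2.0}
```

View pics/c5.png

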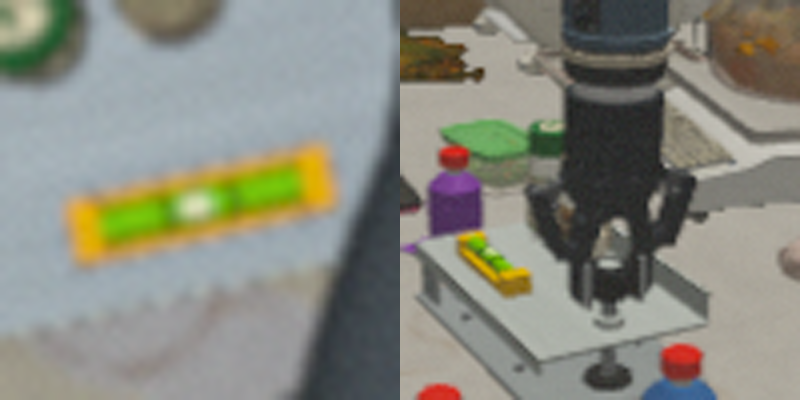

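The bubble is now about 2 mm past the middle on the far side (crop x 195 against the vial middle at 201), and the knob is held squarely. Turning 0.17 rad more.

Request:
apply_moves(deltas=[[0,-0.003,0.08,0.1,0,-0.6,0.7],[0,-0.007,0.17,0.2,0,-1.3,0.7],[0,-0.007,0.17,0.2,0,-1.3,0.7],[0,-0.007,0.17,0.2,0,-1.3,0.7],[0,-0.007,0.17,0.2,0,-1.3,0.7],[0,-0.007,0.17,0.2,0,-1.3,0.7],[0,-0.007,0.17,0.2,0,-1.3,0.7],[0,-0.007,0.17,0.2,0,-1.3,0.7],[0,-0.007,0.17,0.2,0,-1.3,0.7],[0,-0.007,0.17,0.2,0,-1.3,0.7],[0,-0.007,0.17,0.2,0,-1.3,0.7],[0,-0.007,0.17,0.2,0,-1.3,0.7]])

```text
time_s: 11.72
tool_pos: [0.5124, -0.1043, 0.086]
orientation: [[0.085, 0.996, -0.001], [0.996, -0.085, 0.01], [0.01, -0.002, -1.0]]
wrist_force: [-1.4, 1.3, 18.4]
opening: 0.442
finger_force: 81.3
```

Run:
```python
from h import *
o=get_obs();print(o['time_s'],o['tool_pos'],o['moment'].round(2))
for i in range(3): b,t=bubble();print(b)
s=grab_frame('side')['color'];print('cap',blob(s,'red',(248,205,275,232))[0])
c=np.hstack([cv2.resize(x[v:v+100//k,u:u+100//k],(400,400),interpolation=cv2.INTER_CUBIC) for x,u,v,k in((t,232,207,2),(s,190,130,1))])
cv2.imwrite('pics/c6.png',c[:,:,::-1])
```

```text
11.725 [ 0.5124411  -0.10429431  0.08601874] [0.23 0.05 0.01]
{'c': array([256.5, 232.2]), 'size': array([ 7.5, 32.9]), 'off': -0.4}
{'c': array([256.5, 232.2]), 'size': array([ 7.6, 32.8]), 'off': -0.5}
{'c': array([256.5, 232.2]), 'size': array([ 7.5, 32.9]), 'off': -0.3}
cap [260.12280702 219.49122807]
```

View pics/c6.png

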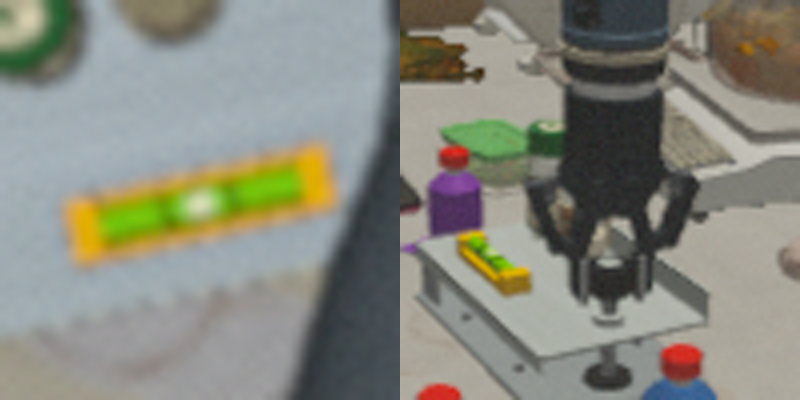

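The bubble is centred (crop x 201, offset about -0.4 mm) and the cap is up. The TCP rose 8.3 mm over 0.97 rad, as it should with the shelf seated, with an 18 N push and an 81 N grip. Handing in.

```bash
python3 -c "
from bench import *
print(hand_in())"
```

```text
the job is handed in; nothing more can be done
None
```

I pressed the oil can's cap right down and it sprang back up. I handed in at about 12 s with the shelf seated under an 18 N push, the knob gripped at 81 N and the bubble about 0.4 mm from the middle; no verdict was returned.

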